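# Lay out the hand-wash corner

## Robot

A 6-joint arm with a two-finger parallel gripper is mounted at the origin on a cart in front of the work surface, level with it; the furniture and walls round the work are solid. World frame = base frame: x ahead of the robot, y to its left, z up, the work surface at z = 0. Lengths are in m, angles in rad, forces in N, time in s.
With the tool pointing down it reaches from about 0.35 to 0.975 m from the base axis. Payload 4.9 kg.
Tool frame: the origin (TCP) lies midway between the tips of the shut fingers; the grasp point (between the pads) lies 19 mm behind it; z points along the fingers, y is the line along which they close (so a half turn about z gives the same grasp; the last joint's range is limited). The gripper opens to 85 mm and grips with 20 to 120 N. Pads are 22 mm wide; open, the fingers measure 114 mm over their backs; the gripper's body (76 mm by 85 mm) begins 54 mm behind the grasp point. The pads swing forward as they close: fully open they stand 13 mm farther back than shut.
Start: joints at [1.168, 0.053, 1.613, -0, 1.476, -0.119], TCP at [0.175, 0.6, 0.231] pointing down, gripper open.
Joint ranges: [-3.01, 3.01], [-1.01, 2.22], [0.06, 2.58], [-1.02, 4.17], [0.09, 2.62], [-3.14, 3.14]. Speed limits (rad/s): [2.57, 2.57, 3.14, 3.14, 3.14, 3.14].

## Interface

Orientations are given as a unit quaternion [w, x, y, z].
In Python, from plant import state, grab_frame, job_done, cut_out, place_of gives the robot as it stands.
- The arm moves only by the tool jog_arm, never from a script. Its argument "motion" is text: rows parted by semicolons, each of 7 numbers parted by spaces: the opening in per cent of the stroke, from 0 (shut) to 100 (fully open), then the shift along the tool's x, y, z as a fraction of full scale, then the turn, a rotation vector about the tool's x, y, z as a fraction of full scale. A call has exactly 5 rows; each row is the pose to reach, as a shift and turn from the pose commanded when the call began, along the tool's axes at that moment; what a row does not reach only later rows make up. Full scale, the value 1, is 50 cm for a shift and 1.5 rad for a turn. A row lasts 1/8 s, in which the tool goes at most 62.5 mm and 10.7 degrees, less where a joint would pass 70% of its speed; a pose out of reach is approached as far as the arm can. A call with a number of a shift or a turn outside -1 to 1 is refused whole. A call with a gripper value outside its range is refused whole. The fingers move at their own pace and stop on an object; the grip force is fixed at half the most. Time passes only in rows, so rows that repeat a pose let the fingers close, or fill a call up. It gives the time, the measured TCP pose, the force, the opening and the grip force at its end, in the units of the state.
- state(): the state, without advancing time (a new reading comes with each control period).
- grab_frame(name): name is "side" or "top"; returns a dict with "color" (384x512x3 uint8, red, green, blue), "range_z" (384x512 float32, m along the optical axis (not along the pixel's ray), 0 where there is no reading), "intrinsics" (3x3 intrinsics, pixels), "world_from_camera" (4x4, takes a point from camera to world coordinates). Camera axes: x right, y up, looking along -z (the intrinsics and any distortion apply to the point x, -y, -z); pixel columns grow to the right and rows downward; lengths in m; the calibration is good to about 2 mm. A picture is of the moment at which its call begins.
- job_done(): hands the job in; it is judged then, once.
Trained networks look in the newest picture that a camera, given by its name, has taken for a name from the list of things; names that differ only in an ending like _2 or _b are one class to them, and where a whole thing is asked for, a point or a joint stands for the part that bears it (a point fixed in the world has none). Each returns a list of dicts, best first, with "p" (0 to 1); they miss things now and then, are a little off and sometimes report something else, mostly with a low value. They report only what shows in the picture. A call takes as long as a camera call. They do not tell look-alikes from the thing itself.
- cut_out(camera, thing): "pixels" (384x512 bool, what is visible of it).
- place_of(camera, thing): "at" ([x, y, z] in m, in world coordinates, good to about 4 mm: a listed point, or the origin of a listed thing).
The state is a dict: "time": time; "joint_pos": joint angles; "joint_vel": joint speeds; "joint_efforts": joint torques, N m; "tool_pos": TCP position; "tool_rot": TCP orientation; "contact_force": force on the tool from outside, world axes, zero at the start; "ft_torque": the same for the moment, N m; "gripper_width": opening from 0.0 (shut) to 1.0 (fully open); "grasp_force": force on a finger pad.
Only numpy, scipy, OpenCV 4.12 (cv2) and the standard library are available. Lean on these libraries where they do the work, as an engineer would, in place of code of your own. Each camera call takes 0.05 s, during which the arm holds its last target. There are 200 camera calls.

## Task

Lay out the hand-wash things, left and right being as you see them from the robot's side: on the draining mat's three ribbed panels, the laundry brush lies bristles down in the middle of the middle panel, lengthwise from front to back of the mat, with the timer standing in the middle of the panel to its left and the dosing cup standing upright in the middle of the panel to its right. Lay the bar of soap flat inside the soap dish, and stand the glass jar straight in front of the middle of the dish, on the robot's side of it, with a gap of about 2 cm between jar and dish. Leave the little pin box and the thread spool where they are.

Things in the scene. Friction and masses are not known exactly. Their poses are not given: they have to be found in the camera images.
- mat: Grey draining mat, fixed, flat, 110 (x, front to back) x 240 (y) mm. Origin: centre of its underside; x points to its far side, y to its left (turned at most 0.2 rad). Three dark ribbed panels, each 98 x 70 mm, in a row along y, centred at y = +80 mm (left), 0 (middle), -80 mm (right), x = 0; their tops are 6 mm above the work surface. Mat and dish may change sides.
- dish: White soap dish, fixed, open-topped, 66 (x) x 96 (y) mm, rim 18 mm high. Origin: centre of its underside; x points to its far side, y to its left (turned at most 0.2 rad). Inside 55 x 84 mm, floor 6 mm above the work surface. No room for fingers between soap and rim: hold the soap above rim height or let go 5 mm above the floor. Jar centre belongs about 84 mm from the dish centre along the dish's -x.
- brush_mid (a point): Centre, half-way up, of the laundry brush: dark wooden back 100 (its x) x 40 (its y) mm, 17 to 36 mm above its foot, rounded, over a pad of stiff white bristles 90 x 32 x 17 mm. Loose, 0.09 kg, starts bristles down, its x within 0.4 rad of straight ahead; z up. Grip across the 40 mm.
- timer_mid (a point): Centre, half-way up, of the round wind-up timer: cream base and red dome with a bar knob on top, 64 mm in diameter up to 44 mm, 54 mm high in all. Loose, about 0.14 kg, stands upright on the work surface, any yaw; nothing on it turns. z up.
- cup_mid (a point): Centre, half-way up, of the small blue dosing cup, open at the top: 57 mm across the rim, 45 mm across the foot, 54 mm high. Loose, about 0.02 kg, stands upright on the work surface, any yaw. z up.
- soap_mid (a point): Centre, half-way up, of the cream bar of soap, 45 (its x) x 71 (its y) x 24 (z) mm with rounded edges. Loose, about 0.09 kg, lies flat on the work surface, its y within 0.4 rad of straight left. Fits the soap dish lengthwise with about 5 mm to spare each side. Grip across the 45 mm.
- jar_mid (a point): Centre, half-way up, of the small glass jar with a flat grey lid: round, 60 mm in diameter, 82 mm high. Loose, about 0.22 kg, stands upright on the work surface, any yaw. z up.
- pin_box_mid (a point): Centre, half-way up, of the plain little pin box, 46 (its x) x 66 (its y) x 28 mm, a bystander, loose on the work surface among the things: to be left alone.
- spool_mid (a point): Centre, half-way up, of the thread spool, 27 mm in diameter, 36 mm high, upright, a bystander, loose on the work surface among the things: to be left alone.
Things that resemble listed ones, but are neither listed nor needed, are in the scene too. Of the things that look like the part that bears brush_mid, the larger one is meant. Leave any purple look-alike of the part that bears cup_mid alone.

How it is judged:
By the outcome, as a careful person would: the job done as asked, in the order asked, and still so for the second after the job is handed in, with the robot touching nothing.
It also fails if it takes over 128 s, if anything falls off the work surface, if the arm or the gripper's body presses on something with over 40 N, if the wrist force passes 120 N, or if a joint passes its speed limit or range.

## Working session

There is one attempt and no reset: what is moved stays moved. The work goes in short steps, Python scripts to look and compute and a tool call to move; the robot and the scene stay as the last step left them, time stands still between calls to the robot, and variables do not carry over. Pictures are saved under pics/ and viewed, at most 14 in all, crops included, and the job is handed in when it is done.

Besides the shell and the picture viewer there is one more tool, called by a JSON object that holds its "name" and its "arguments". jog_arm: Moves the arm, as the interface text tells. Shift numbers are shares of 50 cm and turn numbers shares of 1.5 rad, none past 1 either way. Its arguments: {"type":"object","properties":{"motion":{"type":"string"}},"required":["motion"]}

```bash
mkdir -p pics
cat > h.py <<'E'
import numpy as np, cv2
from plant import *
def world(f,mask=None):
    K=f["intrinsics"];T=f["world_from_camera"];z=f["range_z"]
    v,u=np.mgrid[:384,:512]
    P=np.stack([(u-K[0,2])/K[0,0]*z,-(v-K[1,2])/K[1,1]*z,-z],-1)
    W=P@T[:3,:3].T+T[:3,3]
    W[z==0]=np.nan
    return W
E
python3 - <<'E'
from h import *
for c in("top","side"):
    f=grab_frame(c); cv2.imwrite(f"pics/{c}0.png",cv2.resize(f["color"][:,:,::-1],(800,600)))
    print(c,np.round(f["world_from_camera"][:3,3],2))
    for t in "mat dish brush_mid timer_mid cup_mid soap_mid jar_mid pin_box_mid spool_mid".split():
        print(t,[(np.round(d["at"],3).tolist(),round(d["p"],2)) for d in place_of(c,t)])
print(state()["tool_rot"],state()["time"])
E
```

```text
top [ 0.31 -0.    1.11]
mat [([0.629, 0.148, 0.003], 0.56)]
dish [([0.428, -0.125, 0.029], 0.7), ([0.607, -0.177, -0.004], 0.68)]
brush_mid [([0.489, 0.402, 0.012], 0.96), ([0.369, 0.363, 0.017], 0.47)]
timer_mid [([0.459, -0.384, 0.029], 0.84)]
cup_mid [([0.429, -0.126, 0.031], 0.84), ([0.351, -0.005, 0.027], 0.54)]
soap_mid [([0.454, -0.009, 0.007], 0.74)]
jar_mid [([0.626, 0.145, 0.004], 0.72), ([0.416, 0.142, 0.046], 0.66), ([0.373, 0.252, 0.013], 0.47), ([0.607, -0.177, -0.0], 0.23)]
pin_box_mid [([0.371, 0.255, 0.015], 0.72)]
spool_mid [([0.371, -0.26, 0.021], 0.4)]
side [0.46 0.98 0.46]
mat [([0.629, 0.144, -0.007], 0.73)]
dish [([0.606, -0.179, -0.002], 0.64)]
brush_mid [([0.367, 0.369, 0.012], 0.88), ([0.496, 0.401, 0.019], 0.73)]
timer_mid [([0.456, -0.391, 0.029], 0.71)]
cup_mid [([0.354, -0.005, 0.026], 0.88), ([0.433, -0.121, 0.028], 0.61)]
soap_mid [([0.45, -0.005, 0.014], 0.44)]
jar_mid [([0.42, 0.134, 0.042], 0.84)]
pin_box_mid [([0.37, -0.26, 0.017], 0.56)]
spool_mid [([0.368, -0.26, 0.015], 0.42)]
[ 2.34057689e-06  1.41424003e-01  9.89949115e-01 -2.02625343e-05] 1.0
```

View pics/top0.png

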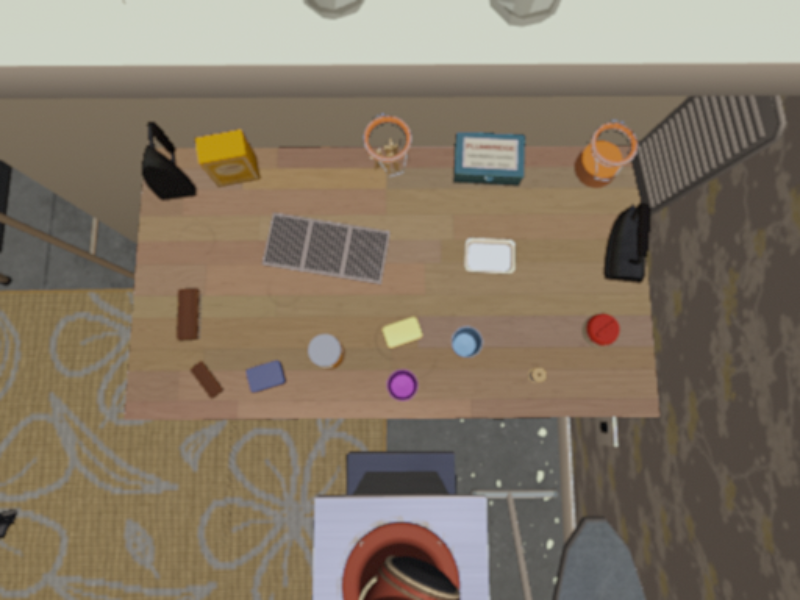

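View pics/side0.png

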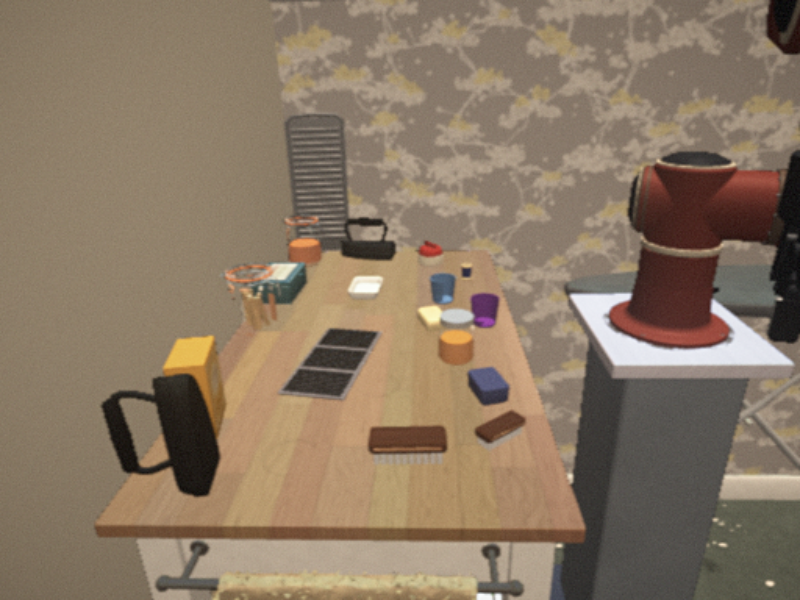

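The top view shows two brushes, at about (188,314) and (207,380). The larger one, at (188,314), is meant. There are two cups: blue at (466,342), which is meant, and purple at (402,385), to be left alone. Other positions: timer (603,329), soap (402,332), jar (325,351), pin box (266,376), spool (538,375), mat (327,248), dish (490,256). The side view agrees.

```bash
cat > m.py <<'E'
from h import *
def rect(W,c,r,zlo,zhi):
    d=np.hypot(W[...,0]-c[0],W[...,1]-c[1])
    m=(d<r)&(W[...,2]>zlo)&(W[...,2]<zhi)
    p=W[m]
    (cx,cy),(a,b),th=cv2.minAreaRect(p[:,:2].astype(np.float32)*1000)
    th=np.radians(th)
    if a<b: a,b,th=b,a,th+np.pi/2
    th=(th+np.pi/2)%np.pi-np.pi/2
    return dict(n=int(m.sum()),rect=(round(cx/1000,4),round(cy/1000,4)),mean=np.round(p.mean(0),4).tolist(),size=(round(a),round(b)),long_ang=round(th,3),zmed=round(float(np.median(p[:,2])),4))
E
python3 - <<'E'
from m import *
f=grab_frame("top");W=world(f)
print("table z",np.nanmedian(W[230:240,190:230,2]), W[210:225,150:180,2].mean())
for n,c,r,a,b in [("brush",(.489,.402),.08,.02,.05),("small",(.369,.363),.06,.01,.05),("timer",(.459,-.387),.06,.012,.07),("timer_dome",(.459,-.387),.06,.03,.07),("cup",(.431,-.124),.05,.03,.07),("cup_rim",(.431,-.124),.05,.045,.07),("purple",(.351,-.005),.05,.03,.07),("soap",(.452,-.007),.06,.012,.05),("jar",(.418,.138),.055,.06,.1),("pin",(.371,.255),.055,.014,.05),("spool",(.37,-.26),.03,.015,.05),("dish",(.606,-.178),.075,.01,.03)]:
    print(n,rect(W,c,r,a,b))
img=f["color"]
# mat: by cut_out
for t in("mat","dish"):
    for d in cut_out("top",t)[:2]:
        p=W[d["pixels"]];p=p[np.isfinite(p[:,0])]
        (c,s,th)=cv2.minAreaRect(p[:,:2].astype(np.float32)*1000);print(t,round(d["p"],2),np.round(p.mean(0),4),c,s,th)
h=img[:,:,::-1]
cv2.imwrite("pics/crop1.png",np.hstack([cv2.resize(h[170:270,75:175],(390,390),interpolation=2),cv2.resize(h[180:280,230:330],(390,390),interpolation=2)]))
cv2.imwrite("pics/crop2.png",cv2.resize(h[125:185,155:345],None,fx=4,fy=4,interpolation=2))
E
```

```text
table z 0.0005611945941538243 nan
brush {'n': 466, 'rect': (0.4891, 0.4032), 'mean': [0.488, 0.4016, 0.0348], 'size': (97, 42), 'long_ang': np.float64(0.004), 'zmed': 0.0354}
small {'n': 253, 'rect': (0.366, 0.3644), 'mean': [0.3656, 0.3629, 0.0251], 'size': (73, 30), 'long_ang': np.float64(0.669), 'zmed': 0.0253}
timer {'n': 394, 'rect': (0.4542, -0.3818), 'mean': [0.453, -0.3789, 0.0404], 'size': (60, 59), 'long_ang': np.float64(-0.189), 'zmed': 0.0425}
timer_dome {'n': 339, 'rect': (0.4542, -0.3828), 'mean': [0.4539, -0.3814, 0.0433], 'size': (59, 56), 'long_ang': np.float64(-0.103), 'zmed': 0.043}
cup {'n': 97, 'rect': (0.431, -0.1241), 'mean': [0.4371, -0.1297, 0.0467], 'size': (56, 53), 'long_ang': np.float64(-0.023), 'zmed': 0.0486}
cup_rim {'n': 59, 'rect': (0.431, -0.1241), 'mean': [0.435, -0.1278, 0.0525], 'size': (56, 53), 'long_ang': np.float64(-0.023), 'zmed': 0.0532}
purple {'n': 104, 'rect': (0.3516, -0.0035), 'mean': [0.3543, -0.0045, 0.046], 'size': (54, 54), 'long_ang': np.float64(1.566), 'zmed': 0.049}
soap {'n': 347, 'rect': (0.4534, -0.0042), 'mean': [0.4525, -0.
[... 195 characters left out ...]
0.79), 'zmed': 0.0812}
pin {'n': 365, 'rect': (0.371, 0.2533), 'mean': [0.3709, 0.2522, 0.0276], 'size': (66, 46), 'long_ang': np.float64(-1.268), 'zmed': 0.028}
spool {'n': 71, 'rect': (0.3693, -0.2579), 'mean': [0.3694, -0.2579, 0.0347], 'size': (24, 23), 'long_ang': np.float64(1.509), 'zmed': 0.036}
dish {'n': 221, 'rect': (0.6037, -0.1766), 'mean': [0.6081, -0.1782, 0.0172], 'size': (96, 69), 'long_ang': np.float64(1.546), 'zmed': 0.0177}
dish 0.88 [ 0.6058 -0.1769  0.0094] (606.25, -176.28118896484375) (96.7799072265625, 73.86772155761719) 88.70880889892578
dish 0.65 [ 0.4518 -0.0035  0.0236] (452.5860900878906, -3.7184410095214844) (42.16489791870117, 69.0867691040039) 19.1426944732666
```

View pics/crop1.png

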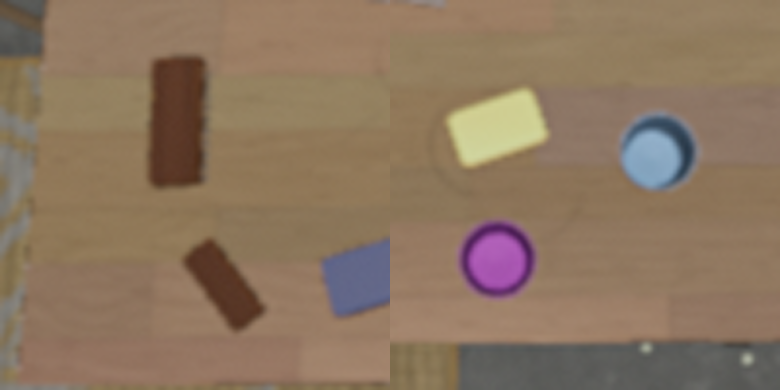

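View pics/crop2.png

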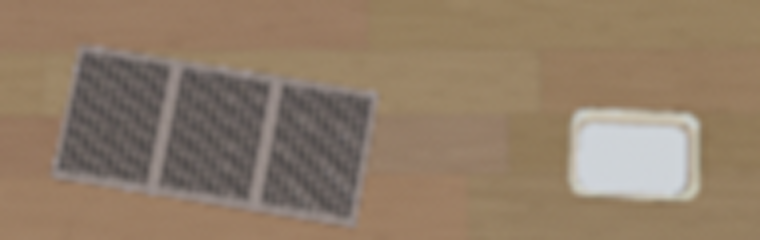

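The left crop confirms that the upper brush (175,120 in the crop) is the larger one, at 97x42 mm measured against 73x30 mm. The right crop shows the blue cup at (657,152) and the purple look-alike at (498,260). The second crop shows the mat corners at (82,46), (376,93), (354,225) and (53,178). I'll fit the mat from these and plan the brush move.

```bash
cat > plan.py <<'E'
import numpy as np, sys
from scipy.spatial.transform import Rotation as R
from plant import state
# waypoint: (open%, x,y,z, a) ; a = world angle of tool y axis; or ("w",open,n) to wait n rows
def Rt(a): # tool z down, y axis at angle a
    y=np.array([np.cos(a),np.sin(a),0]);z=np.array([0,0,-1.]);return np.stack([np.cross(y,z),y,z],1)
def plan(wps,start=None,lin=.058,ang=.17):
    if start is None:
        s=state();q=s["tool_rot"];M=R.from_quat([*q[1:],q[0]]).as_matrix()
        p=np.array(s["tool_pos"]);a=np.arctan2(M[1,1],M[0,1])
    else: p=np.array(start[:3]);a=start[3]
    rows=[]
    for w in wps:
        if w[0]=="w": rows+=[(w[1],p,a)]*w[2];continue
        q=np.array(w[1:4]);b=w[4];d=(b-a)
        n=max(1,int(np.ceil(max(np.linalg.norm(q-p)/lin,abs(d)/ang))))
        rows+=[(w[0],p+(q-p)*k/n,a+d*k/n) for k in range(1,n+1)];p,a=q,b
    while len(rows)%5: rows.append(rows[-1])
    p0,a0=(np.array(start[:3]),start[3]) if start else (np.array(state()["tool_pos"]),None)
    if a0 is None: a0=np.arctan2(M[1,1],M[0,1])
    for i in range(0,len(rows),5):
        out=[]
        for g,p,a in rows[i:i+5]:
            s=np.round(Rt(a0).T@(p-p0)/.5,3)+0.;t=round(-(a-a0)/1.5,3)+0.
            out.append(f"{g} {s[0]:g} {s[1]:g} {s[2]:g} 0 0 {t:g}")
        print("; ".join(out)); p0=p0+Rt(a0)@s*.5;a0=a0-t*1.5
    print("end",np.round(p0,4),round(a0,4))
E
python3 - <<'E'
from h import *;from plan import *
f=grab_frame("top");K=f["intrinsics"];T=f["world_from_camera"]
c=np.array([(82,46),(376,93),(354,225),(53,178)])/4+[155,125]-.375
o=T[:3,3];P=[]
for u,v in c:
    d=T[:3,:3]@np.array([(u-K[0,2])/K[0,0],-(v-K[1,2])/K[1,1],-1]);P.append(o+d*(.005-o[2])/d[2])
P=np.array(P)[:,:2];print(P,"c",P.mean(0))
for i,j in((1,0),(2,3),(2,1),(3,0)):
    d=P[j]-P[i];print(np.linalg.norm(d),np.arctan2(d[1],d[0])-(np.pi/2 if i<3 and j in(0,3) and i!=3 else 0))
print(state()["tool_pos"])
h=np.pi/2
plan([(60,.489,.4015,.10,h),(60,.489,.4015,.006,h),("w",0,6),(0,.489,.4015,.10,h)])
E
```

```text
[[0.69874015 0.25047584]
 [0.65908257 0.01943109]
 [0.55356975 0.03655317]
 [0.59206187 0.26929021]] c [0.62586358 0.14393758]
0.23442355227205008 -0.16998813977266924
0.23589864545219216 -0.16390518145649668
0.10689303290958181 -0.16087259017555533
0.10832468184800538 -0.17457024670522123
[0.17500057 0.59999211 0.23131055]
60 -0.102 -0.029 0.038 0 0 -0.027; 60 -0.204 -0.059 0.075 0 0 -0.054; 60 -0.306 -0.088 0.113 0 0 -0.081; 60 -0.408 -0.117 0.15 0 0 -0.108; 60 -0.51 -0.147 0.188 0 0 -0.135
60 -0.094 -0.049 0.037 0 0 -0.027; 60 -0.188 -0.098 0.075 0 0 -0.054; 60 -0.188 -0.098 0.169 0 0 -0.054; 60 -0.188 -0.098 0.263 0 0 -0.054; 0 -0.188 -0.098 0.263 0 0 -0.054
0 0 0 0 0 0 0; 0 0 0 0 0 0 0; 0 0 0 0 0 0 0; 0 0 0 0 0 0 0; 0 0 0 0 0 0 0
0 0 0 -0.094 0 0 0; 0 0 0 -0.188 0 0 0; 0 0 0 -0.188 0 0 0; 0 0 0 -0.188 0 0 0; 0 0 0 -0.188 0 0 0
end [0.4889 0.4016 0.0998] 1.5705
```

{"name": "jog_arm", "arguments": {"motion": "60 -0.102 -0.029 0.038 0 0 -0.027; 60 -0.204 -0.059 0.075 0 0 -0.054; 60 -0.306 -0.088 0.113 0 0 -0.081; 60 -0.408 -0.117 0.15 0 0 -0.108; 60 -0.51 -0.147 0.188 0 0 -0.135"}}

```text
time: 1.82
tool_pos: [0.4007, 0.4571, 0.137]
tool_rot: [0.0, 0.04, 0.999, 0.0]
contact_force: [0.0, 0.4, -0.6]
gripper_width: 0.602
grasp_force: 0.0
```

{"name": "jog_arm", "arguments": {"motion": "60 -0.094 -0.049 0.037 0 0 -0.027; 60 -0.188 -0.098 0.075 0 0 -0.054; 60 -0.188 -0.098 0.169 0 0 -0.054; 60 -0.188 -0.098 0.225 0 0 -0.054; 60 -0.188 -0.098 0.263 0 0 -0.054"}}

```text
time: 2.45
tool_pos: [0.4883, 0.401, 0.004]
tool_rot: [-0.001, 0.0, 1.0, -0.001]
contact_force: [-0.2, -0.5, -0.1]
gripper_width: 0.597
grasp_force: 0.0
```

{"name": "jog_arm", "arguments": {"motion": "0 0 0 0 0 0 0; 0 0 0 0 0 0 0; 0 0 0 0 0 0 0; 0 0 0 0 0 0 0; 0 0 0 0 0 0 0"}}

```text
time: 3.08
tool_pos: [0.4891, 0.4017, 0.0063]
tool_rot: [0.0, 0.0, 1.0, 0.0]
contact_force: [0.4, -0.4, -0.5]
gripper_width: 0.461
grasp_force: 62.5
```

Run:
```python
from plan import *
h=np.pi/2;m=-.167
plan([(0,.489,.4015,.12,h),(0,.627,.145,.12,h+m),(0,.627,.145,.04,h+m),(0,.627,.145,.013,h+m),("w",0,1),("w",75,3),(75,.627,.145,.12,h+m),
(100,.4555,-.384,.13,m),(100,.4555,-.384,.05,m),(100,.4555,-.384,.010,m)],start=(.4889,.4016,.0063,h))
```

```text
0 0 0 -0.114 0 0 0; 0 0 0 -0.227 0 0 0; 0 -0.046 -0.086 -0.227 0 0 0.019; 0 -0.092 -0.171 -0.227 0 0 0.037; 0 -0.138 -0.257 -0.227 0 0 0.056
0 -0.053 -0.081 0 0 0 0.018; 0 -0.106 -0.162 0 0 0 0.037; 0 -0.159 -0.244 0 0 0 0.055; 0 -0.159 -0.244 0.08 0 0 0.055; 0 -0.159 -0.244 0.16 0 0 0.055
0 0 0 0.054 0 0 0; 0 0 0 0.054 0 0 0; 75 0 0 0.054 0 0 0; 75 0 0 0.054 0 0 0; 75 0 0 0.054 0 0 0
75 0 0 -0.107 0 0 0; 75 0 0 -0.214 0 0 0; 100 0.016 -0.11 -0.216 0 0 0.105; 100 0.032 -0.22 -0.218 0 0 0.21; 100 0.049 -0.33 -0.22 0 0 0.314
100 -0.036 -0.105 -0.002 0 0 0.105; 100 -0.071 -0.211 -0.004 0 0 0.21; 100 -0.106 -0.316 -0.006 0 0 0.315; 100 -0.142 -0.421 -0.008 0 0 0.419; 100 -0.177 -0.527 -0.01 0 0 0.524
100 -0.1 -0.049 -0.002 0 0 0.105; 100 -0.199 -0.099 -0.004 0 0 0.21; 100 -0.199 -0.099 0.076 0 0 0.21; 100 -0.199 -0.099 0.156 0 0 0.21; 100 -0.199 -0.099 0.236 0 0 0.21
end [ 0.4553 -0.3839  0.0098] -0.1677
```

{"name": "jog_arm", "arguments": {"motion": "0 0 0 -0.114 0 0 0; 0 0 0 -0.227 0 0 0; 0 -0.046 -0.086 -0.227 0 0 0.019; 0 -0.092 -0.171 -0.227 0 0 0.037; 0 -0.138 -0.257 -0.227 0 0 0.056"}}

```text
time: 3.7
tool_pos: [0.5584, 0.2719, 0.1198]
tool_rot: [0.0, 0.042, 0.999, 0.0]
contact_force: [0.4, 0.2, -1.1]
gripper_width: 0.46
grasp_force: 62.7
```

{"name": "jog_arm", "arguments": {"motion": "0 -0.053 -0.081 0 0 0 0.018; 0 -0.106 -0.162 0 0 0 0.037; 0 -0.159 -0.244 0 0 0 0.055; 0 -0.159 -0.244 0.08 0 0 0.055; 0 -0.159 -0.244 0.16 0 0 0.055"}}

```text
time: 4.32
tool_pos: [0.6279, 0.1439, 0.0393]
tool_rot: [0.001, 0.084, 0.996, 0.0]
contact_force: [0.1, -0.4, -1.4]
gripper_width: 0.459
grasp_force: 62.6
```

{"name": "jog_arm", "arguments": {"motion": "0 0 0 0.03 0 0 0; 0 0 0 0.054 0 0 0; 0 0 0 0.054 0 0 0; 75 0 0 0.054 0 0 0; 75 0 0 0.054 0 0 0"}}

```text
time: 4.95
tool_pos: [0.6281, 0.145, 0.0141]
tool_rot: [0.001, 0.083, 0.997, 0.0]
contact_force: [-0.6, -0.3, -0.2]
gripper_width: 0.75
grasp_force: 0.0
```

{"name": "jog_arm", "arguments": {"motion": "75 0 0 -0.107 0 0 0; 75 0 0 -0.214 0 0 0; 100 0.016 -0.11 -0.216 0 0 0.105; 100 0.032 -0.22 -0.218 0 0 0.21; 100 0.049 -0.33 -0.22 0 0 0.314"}}

```text
time: 5.58
tool_pos: [0.5753, -0.0153, 0.1238]
tool_rot: [0.001, 0.316, 0.949, 0.0]
contact_force: [0.7, 0.1, -0.2]
gripper_width: 1.001
grasp_force: 0.0
```

{"name": "jog_arm", "arguments": {"motion": "100 -0.036 -0.105 -0.002 0 0 0.105; 100 -0.071 -0.211 -0.004 0 0 0.21; 100 -0.106 -0.316 -0.006 0 0 0.315; 100 -0.142 -0.421 -0.008 0 0 0.419; 100 -0.177 -0.527 -0.01 0 0 0.524"}}

```text
time: 6.2
tool_pos: [0.4892, -0.2802, 0.1287]
tool_rot: [0.001, 0.655, 0.755, 0.0]
contact_force: [0.0, 0.2, -0.3]
gripper_width: 1.001
grasp_force: 0.0
```

{"name": "jog_arm", "arguments": {"motion": "100 -0.1 -0.049 -0.002 0 0 0.105; 100 -0.199 -0.099 -0.004 0 0 0.21; 100 -0.199 -0.099 0 0 0 0.21; 100 -0.199 -0.099 0 0 0 0.21; 100 -0.199 -0.099 0 0 0 0.21"}}

```text
time: 6.82
tool_pos: [0.4556, -0.3828, 0.1274]
tool_rot: [-0.0, 0.763, 0.646, 0.0]
contact_force: [-0.5, 0.1, 0.9]
gripper_width: 1.002
grasp_force: 0.0
```

Run:
```python
from m import *
from plan import plan
f=grab_frame("top");W=world(f)
r=rect(W,(.627,.145),.075,.025,.06);print("brush",r)
d=np.subtract(r["rect"],(.627,.145));print(place_of("top","brush_mid"),place_of("top","mat"))
img=f["color"][:,:,::-1]
cv2.imwrite("pics/b1.png",np.hstack([cv2.resize(img[125:185,155:255],None,fx=4,fy=4,interpolation=2),cv2.resize(img[180:240,340:440],None,fx=4,fy=4,interpolation=2)]))
print(state()["tool_pos"])
m=-.167;X,Y=.627+.08*np.sin(.167),.145+.08*np.cos(.167);print(X,Y)
plan([(100,.4555,-.384,.05,m),(100,.4555,-.384,.010,m),("w",0,5),(0,.4555,-.384,.13,m),(0,X,Y,.13,m),(0,X,Y,.04,m),(0,X,Y,.017,m),("w",0,2),("w",100,4),(100,X,Y,.14,m)],start=(.4553,-.3839,.1278,-.1677))
```

```text
brush {'n': 435, 'rect': (0.6289, 0.1458), 'mean': [0.6268, 0.1445, 0.0411], 'size': (100, 42), 'long_ang': np.float64(-0.135), 'zmed': 0.0415}
[{'at': [0.3666, 0.3631, 0.0133], 'p': 0.73}, {'at': [0.6295, 0.1444, 0.0212], 'p': 0.66}] [{'at': [0.6253, 0.1452, 0.0021], 'p': 0.96}]
[ 0.45563164 -0.38291746  0.12742334]
0.6402979870305118 0.2238870302453853
100 0 0 0.078 0 0 0; 100 0 0 0.156 0 0 0; 100 0 0 0.236 0 0 0; 0 0 0 0.236 0 0 0; 0 0 0 0.236 0 0 0
0 0 0 0 0 0 0; 0 0 0 0 0 0 0; 0 0 0 0 0 0 0; 0 0 0 -0.08 0 0 0; 0 0 0 -0.16 0 0 0
0 0 0 -0.08 0 0 0; 0 0.114 0.015 -0.08 0 0 0; 0 0.229 0.03 -0.08 0 0 0; 0 0.344 0.044 -0.08 0 0 0; 0 0.458 0.059 -0.08 0 0 0
0 0.115 0.015 0 0 0 0; 0 0.229 0.03 0 0 0 0; 0 0.344 0.044 0 0 0 0; 0 0.459 0.059 0 0 0 0; 0 0.573 0.074 0 0 0 0
0 0.115 0.014 0 0 0 0; 0 0.229 0.029 0 0 0 0; 0 0.229 0.029 0.09 0 0 0; 0 0.229 0.029 0.18 0 0 0; 0 0.229 0.029 0.226 0 0 0
0 0 0 0 0 0 0; 0 0 0 0 0 0 0; 100 0 0 0 0 0 0; 100 0 0 0 0 0 0; 100 0 0 0 0 0 0
100 0 0 0 0 0 0; 100 0 0 -0.082 0 0 0; 100 0 0 -0.164 0 0 0; 100 0 0 -0.246 0 0 0; 100 0 0 -0.246 0 0 0
end [0.6403 0.2237 0.1398] -0.1677
```

View pics/b1.png

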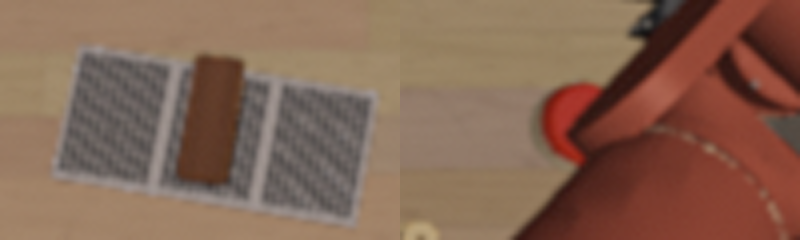

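The brush sits in the middle of the middle panel (centre at crop pixel (211,120), as parallax predicts) and is lengthwise. Next is the timer, whose red dome shows at (570,120) under the arm.

{"name": "jog_arm", "arguments": {"motion": "100 0 0 0.078 0 0 0; 100 0 0 0.156 0 0 0; 100 0 0 0.21 0 0 0; 100 0 0 0.236 0 0 0; 0 0 0 0.236 0 0 0"}}

```text
time: 7.6
tool_pos: [0.455, -0.3833, 0.0087]
tool_rot: [-0.001, 0.764, 0.646, -0.0]
contact_force: [-0.4, -0.8, 0.9]
gripper_width: 0.816
grasp_force: 0.0
```

{"name": "jog_arm", "arguments": {"motion": "0 0 0 0 0 0 0; 0 0 0 0 0 0 0; 0 0 0 0 0 0 0; 0 0 0 -0.08 0 0 0; 0 0 0 -0.16 0 0 0"}}

```text
time: 8.22
tool_pos: [0.4545, -0.3834, 0.0894]
tool_rot: [-0.001, 0.764, 0.645, -0.0]
contact_force: [0.9, 0.5, -1.7]
gripper_width: 0.714
grasp_force: 65.6
```

{"name": "jog_arm", "arguments": {"motion": "0 0 0 -0.08 0 0 0; 0 0.114 0.015 -0.08 0 0 0; 0 0.229 0.03 -0.08 0 0 0; 0 0.344 0.044 -0.08 0 0 0; 0 0.458 0.059 -0.08 0 0 0"}}

```text
time: 8.85
tool_pos: [0.5225, -0.1613, 0.1293]
tool_rot: [0.0, 0.764, 0.645, 0.0]
contact_force: [1.3, 1.4, -1.3]
gripper_width: 0.717
grasp_force: 65.7
```

{"name": "jog_arm", "arguments": {"motion": "0 0.115 0.015 0 0 0 0; 0 0.229 0.03 0 0 0 0; 0 0.344 0.044 0 0 0 0; 0 0.459 0.059 0 0 0 0; 0 0.573 0.074 0 0 0 0"}}

```text
time: 9.48
tool_pos: [0.607, 0.115, 0.1293]
tool_rot: [0.0, 0.764, 0.645, -0.0]
contact_force: [0.8, -0.3, -1.2]
gripper_width: 0.715
grasp_force: 65.7
```

{"name": "jog_arm", "arguments": {"motion": "0 0.115 0.014 0 0 0 0; 0 0.229 0.029 0 0 0 0; 0 0.229 0.029 0.09 0 0 0; 0 0.229 0.029 0.18 0 0 0; 0 0.229 0.029 0.226 0 0 0"}}

```text
time: 10.1
tool_pos: [0.6381, 0.2237, 0.0144]
tool_rot: [-0.002, 0.764, 0.645, -0.003]
contact_force: [-29.5, -1.6, 68.1]
gripper_width: 0.719
grasp_force: 79.4
```

{"name": "jog_arm", "arguments": {"motion": "0 0 0 0 0 0 0; 0 0 0 0 0 0 0; 100 0 0 0 0 0 0; 100 0 0 0 0 0 0; 100 0 0 0 0 0 0"}}

```text
time: 10.72
tool_pos: [0.6405, 0.2236, 0.0167]
tool_rot: [0.0, 0.764, 0.645, 0.0]
contact_force: [0.1, -0.2, 0.4]
gripper_width: 0.997
grasp_force: 0.0
```

{"name": "jog_arm", "arguments": {"motion": "100 0 0 0 0 0 0; 100 0 0 -0.082 0 0 0; 100 0 0 -0.164 0 0 0; 100 0 0 -0.246 0 0 0; 100 0 0 -0.246 0 0 0"}}

```text
time: 11.35
tool_pos: [0.6432, 0.2244, 0.145]
tool_rot: [0.002, 0.764, 0.645, 0.004]
contact_force: [0.1, 0.2, -0.1]
gripper_width: 1.001
grasp_force: 0.0
```

Run:
```python
from plan import *
m=-.167;X,Y=.627-.08*np.sin(.167),.145-.08*np.cos(.167);print(X,Y)
c=(.431,-.1235)
plan([(100,*c,.13,m),(100,*c,.05,m),(100,*c,.016,m),("w",0,5),(0,*c,.13,m),(0,X,Y,.13,m),(0,X,Y,.05,m),(0,X,Y,.023,m),("w",0,2),("w",100,4),(100,X,Y,.13,m)],start=(.6403,.2237,.1398,-.1677))
```

```text
0.6137020129694882 0.06611296975461466
100 -0.108 -0.042 0.003 0 0 0; 100 -0.216 -0.085 0.006 0 0 0; 100 -0.323 -0.127 0.008 0 0 0; 100 -0.431 -0.17 0.011 0 0 0; 100 -0.539 -0.212 0.014 0 0 0
100 -0.108 -0.042 0.003 0 0 0; 100 -0.216 -0.085 0.006 0 0 0; 100 -0.216 -0.085 0.086 0 0 0; 100 -0.216 -0.085 0.166 0 0 0; 100 -0.216 -0.085 0.234 0 0 0
0 0 0 0 0 0 0; 0 0 0 0 0 0 0; 0 0 0 0 0 0 0; 0 0 0 0 0 0 0; 0 0 0 0 0 0 0
0 0 0 -0.114 0 0 0; 0 0 0 -0.228 0 0 0; 0 0.087 0.06 -0.228 0 0 0; 0 0.174 0.119 -0.228 0 0 0; 0 0.261 0.178 -0.228 0 0 0
0 0.087 0.06 0 0 0 0; 0 0.174 0.119 0 0 0 0; 0 0.174 0.119 0.08 0 0 0; 0 0.174 0.119 0.16 0 0 0; 0 0.174 0.119 0.214 0 0 0
0 0 0 0 0 0 0; 0 0 0 0 0 0 0; 100 0 0 0 0 0 0; 100 0 0 0 0 0 0; 100 0 0 0 0 0 0
100 0 0 0 0 0 0; 100 0 0 -0.107 0 0 0; 100 0 0 -0.214 0 0 0; 100 0 0 -0.214 0 0 0; 100 0 0 -0.214 0 0 0
end [0.6136 0.0659 0.1298] -0.1677
```

{"name": "jog_arm", "arguments": {"motion": "100 -0.108 -0.042 0.003 0 0 0; 100 -0.216 -0.085 0.006 0 0 0; 100 -0.323 -0.127 0.008 0 0 0; 100 -0.431 -0.17 0.011 0 0 0; 100 -0.539 -0.212 0.014 0 0 0"}}

```text
time: 11.98
tool_pos: [0.4889, -0.0255, 0.1311]
tool_rot: [-0.001, 0.764, 0.645, -0.001]
contact_force: [1.0, -0.2, 0.1]
gripper_width: 1.0
grasp_force: 0.0
```

{"name": "jog_arm", "arguments": {"motion": "100 -0.108 -0.042 0.003 0 0 0; 100 -0.216 -0.085 0.006 0 0 0; 100 -0.216 -0.085 0.1 0 0 0; 100 -0.216 -0.085 0.195 0 0 0; 100 -0.216 -0.085 0.234 0 0 0"}}

```text
time: 12.6
tool_pos: [0.4275, -0.1226, 0.0112]
tool_rot: [-0.003, 0.764, 0.645, -0.001]
contact_force: [-0.2, 1.2, -0.2]
gripper_width: 0.999
grasp_force: 0.0
```

Run:
```python
from m import *
for c in("top","side"):
    f=grab_frame(c);W=world(f)
    if c=="top": print("brush",rect(W,(.627,.145),.075,.038,.06))
    print("timer",rect(W,(.640,.224),.045,.035,.08),[d["at"] for d in place_of(c,"timer_mid")[:1]],[d["at"] for d in place_of(c,"mat")[:1]])
    img=f["color"][:,:,::-1]
    cv2.imwrite(f"pics/t1{c}.png",cv2.resize(img[115:215,140:310] if c=="top" else img[150:300,150:350],(680,400),interpolation=2))
```

```text
brush {'n': 518, 'rect': (0.6327, 0.1719), 'mean': [0.6301, 0.1614, 0.0437], 'size': (99, 95), 'long_ang': np.float64(-0.147), 'zmed': 0.0426}
timer {'n': 324, 'rect': (0.6371, 0.2198), 'mean': [0.6351, 0.218, 0.0489], 'size': (61, 58), 'long_ang': np.float64(-1.104), 'zmed': 0.0491} [[0.6417, 0.221, 0.0373]] [[0.6263, 0.1441, -0.0008]]
timer {'n': 337, 'rect': (0.6403, 0.2248), 'mean': [0.638, 0.2319, 0.0475], 'size': (58, 55), 'long_ang': np.float64(0.692), 'zmed': 0.0489} [[0.6421, 0.2184, 0.0337]] [[0.6283, 0.1465, -0.0037]]
```

View pics/t1top.png

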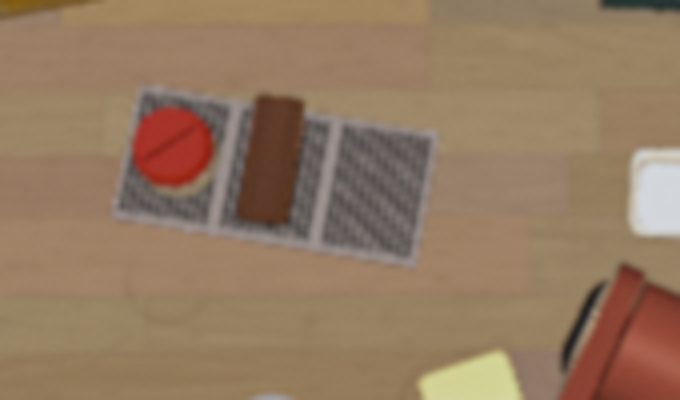

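The timer stands centred in the left panel (dome at (174,147), base offset toward the camera as expected). Next is the cup.

{"name": "jog_arm", "arguments": {"motion": "0 0 0 0 0 0 0; 0 0 0 0 0 0 0; 0 0 0 0 0 0 0; 0 0 0 0 0 0 0; 0 0 0 0 0 0 0"}}

```text
time: 13.52
tool_pos: [0.4317, -0.1241, 0.0168]
tool_rot: [0.001, 0.764, 0.645, 0.0]
contact_force: [-1.1, 0.9, 4.3]
gripper_width: 0.629
grasp_force: 61.8
```

{"name": "jog_arm", "arguments": {"motion": "0 0 0 -0.114 0 0 0; 0 0 0 -0.228 0 0 0; 0 0.087 0.06 -0.228 0 0 0; 0 0.174 0.119 -0.228 0 0 0; 0 0.261 0.178 -0.228 0 0 0"}}

```text
time: 14.15
tool_pos: [0.5417, -0.0087, 0.1302]
tool_rot: [0.001, 0.764, 0.645, 0.001]
contact_force: [-0.4, -0.5, 0.0]
gripper_width: 0.631
grasp_force: 63.0
```

{"name": "jog_arm", "arguments": {"motion": "0 0.087 0.06 0 0 0 0; 0 0.174 0.119 0 0 0 0; 0 0.174 0.119 0.09 0 0 0; 0 0.174 0.119 0.15 0 0 0; 0 0.174 0.119 0.19 0 0 0"}}

```text
time: 14.78
tool_pos: [0.6127, 0.0661, 0.0325]
tool_rot: [-0.001, 0.764, 0.645, -0.001]
contact_force: [-0.4, 0.0, 0.4]
gripper_width: 0.63
grasp_force: 63.1
```

{"name": "jog_arm", "arguments": {"motion": "0 0 0 0.012 0 0 0; 0 0 0 0.022 0 0 0; 0 0 0 0.024 0 0 0; 100 0 0 0.024 0 0 0; 100 0 0 0.024 0 0 0"}}

```text
time: 15.4
tool_pos: [0.6141, 0.0659, 0.0231]
tool_rot: [0.0, 0.764, 0.645, 0.001]
contact_force: [-0.7, 0.7, -0.5]
gripper_width: 1.001
grasp_force: 0.0
```

{"name": "jog_arm", "arguments": {"motion": "100 0 0 0 0 0 0; 100 0 0 -0.1 0 0 0; 100 0 0 -0.2 0 0 0; 100 0 0 -0.214 0 0 0; 100 0 0 -0.214 0 0 0"}}

```text
time: 16.02
tool_pos: [0.6137, 0.0659, 0.1298]
tool_rot: [0.0, 0.764, 0.645, 0.0]
contact_force: [-0.7, -0.9, 0.1]
gripper_width: 1.0
grasp_force: 0.0
```

Run:
```python
from plan import *
h=np.pi/2
# soap: long axis angle -1.245 (i.e. 1.897) ; grip across short: y axis at 1.897-h
a=1.897-h;d=-.023
c=(.453,-.0042);D=(.6055,-.177)
plan([(85,*c,.13,a),(85,*c,.05,a),(85,*c,.010,a),("w",0,5),(0,*c,.13,a),(0,*D,.13,d),(0,*D,.05,d),(0,*D,.021,d),("w",0,1)],start=(.6136,.0659,.1298,-.1677))
print(state()["tool_pos"])
```

```text
85 -0.048 -0.073 0 0 0 -0.082; 85 -0.096 -0.147 0 0 0 -0.165; 85 -0.144 -0.22 0 0 0 -0.247; 85 -0.192 -0.293 0 0 0 -0.329; 85 -0.192 -0.293 0.08 0 0 -0.329
85 0 0 0.08 0 0 0; 85 0 0 0.16 0 0 0; 0 0 0 0.16 0 0 0; 0 0 0 0.16 0 0 0; 0 0 0 0.16 0 0 0
0 0 0 0 0 0 0; 0 0 0 0 0 0 0; 0 0 0 -0.08 0 0 0; 0 0 0 -0.16 0 0 0; 0 0 0 -0.24 0 0 0
0 -0.106 0.044 0 0 0 0.058; 0 -0.212 0.089 0 0 0 0.116; 0 -0.319 0.134 0 0 0 0.174; 0 -0.425 0.178 0 0 0 0.233; 0 -0.425 0.178 0.08 0 0 0.233
0 0 0 0.08 0 0 0; 0 0 0 0.138 0 0 0; 0 0 0 0.138 0 0 0; 0 0 0 0.138 0 0 0; 0 0 0 0.138 0 0 0
end [ 0.6055 -0.1771  0.0208] -0.0237
[0.61374607 0.06589219 0.12976528]
```

{"name": "jog_arm", "arguments": {"motion": "85 -0.048 -0.073 0 0 0 -0.082; 85 -0.096 -0.147 0 0 0 -0.165; 85 -0.144 -0.22 0 0 0 -0.247; 85 -0.192 -0.293 0 0 0 -0.329; 85 -0.192 -0.293 0.08 0 0 -0.329"}}

```text
time: 16.65
tool_pos: [0.4529, -0.0052, 0.0905]
tool_rot: [0.003, 0.584, 0.812, 0.001]
contact_force: [0.6, 0.6, 0.3]
gripper_width: 0.848
grasp_force: 0.0
```

{"name": "jog_arm", "arguments": {"motion": "85 0 0 0.08 0 0 0; 85 0 0 0.13 0 0 0; 85 0 0 0.16 0 0 0; 0 0 0 0.16 0 0 0; 0 0 0 0.16 0 0 0"}}

```text
time: 17.27
tool_pos: [0.4538, -0.0043, 0.0102]
tool_rot: [0.0, 0.583, 0.812, 0.0]
contact_force: [0.6, -0.3, -0.5]
gripper_width: 0.495
grasp_force: 60.7
```

{"name": "jog_arm", "arguments": {"motion": "0 0 0 0 0 0 0; 0 0 0 0 0 0 0; 0 0 0 -0.08 0 0 0; 0 0 0 -0.16 0 0 0; 0 0 0 -0.24 0 0 0"}}

```text
time: 17.9
tool_pos: [0.4529, -0.0042, 0.1308]
tool_rot: [0.0, 0.583, 0.812, 0.0]
contact_force: [-1.0, 1.0, -1.9]
gripper_width: 0.495
grasp_force: 61.3
```

{"name": "jog_arm", "arguments": {"motion": "0 -0.106 0.044 0 0 0 0.058; 0 -0.212 0.089 0 0 0 0.116; 0 -0.319 0.134 0 0 0 0.174; 0 -0.425 0.178 0 0 0 0.233; 0 -0.425 0.178 0.08 0 0 0.233"}}

```text
time: 18.52
tool_pos: [0.6107, -0.1818, 0.0939]
tool_rot: [0.005, 0.717, 0.697, 0.002]
contact_force: [0.1, 0.2, -1.1]
gripper_width: 0.496
grasp_force: 61.3
```

Run:
```python
from m import *
f=grab_frame("top");W=world(f)
print("cup",rect(W,(.6137,.066),.04,.048,.08),[d["at"] for d in place_of("top","cup_mid")])
print(state()["tool_pos"],state()["gripper_width"])
f=grab_frame("side");print("sidecup",[d["at"] for d in place_of("side","cup_mid")])
print([d["at"] for d in place_of("side","soap_mid")],[d["at"] for d in place_of("side","dish")])
cv2.imwrite("pics/s1.png",cv2.resize(f["color"][130:280,130:330,::-1],(800,600),interpolation=2))
```

```text
cup {'n': 76, 'rect': (0.6129, 0.0656), 'mean': [0.6196, 0.0692, 0.0565], 'size': (55, 55), 'long_ang': np.float64(0.321), 'zmed': 0.0572} [[0.3545, -0.0042, 0.0261], [0.611, 0.0644, 0.0342]]
[ 0.60232707 -0.17654444  0.08423576] 0.49718925366460054
sidecup [[0.3505, -0.0041, 0.0273], [0.6138, 0.0674, 0.0338]]
[[0.5973, -0.1775, 0.0884]] [[0.604, -0.1803, -0.0036]]
```

View pics/s1.png

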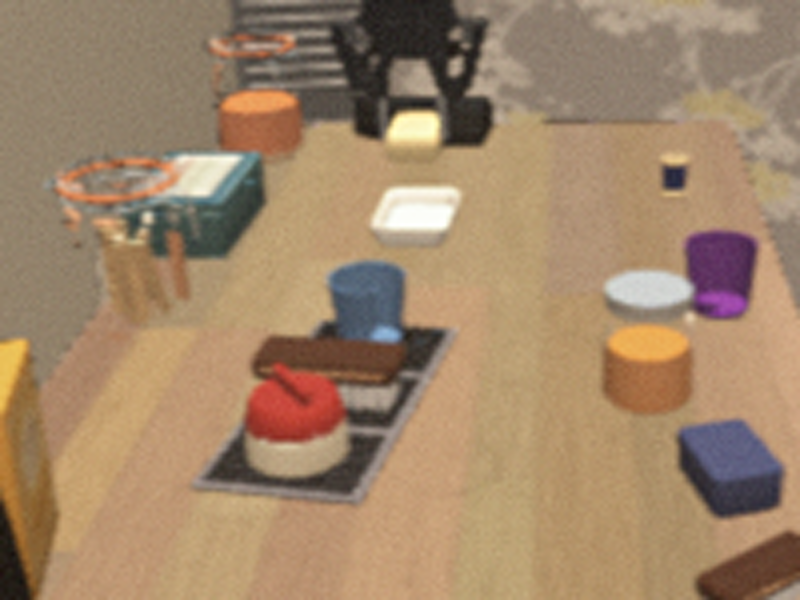

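The side view shows the cup upright on the right panel at (368,300), the timer and brush fine, and the soap held level above the dish at (415,130). The jar is glass with orange contents, at (648,340).

{"name": "jog_arm", "arguments": {"motion": "0 0 0 0.07 0 0 0; 0 0 0 0.11 0 0 0; 0 0 0 0.13 0 0 0; 0 0 0 0.14 0 0 0; 0 0 0 0.14 0 0 0"}}

```text
time: 19.45
tool_pos: [0.6056, -0.1772, 0.0197]
tool_rot: [0.0, 0.716, 0.699, 0.0]
contact_force: [0.5, -0.5, -0.9]
gripper_width: 0.498
grasp_force: 61.3
```

{"name": "jog_arm", "arguments": {"motion": "60 0 0 0 0 0 0; 60 0 0 0 0 0 0; 60 0 0 -0.06 0 0 0; 60 0 0 -0.16 0 0 0; 60 0 0 -0.22 0 0 0"}}

```text
time: 20.08
tool_pos: [0.6066, -0.1777, 0.1329]
tool_rot: [0.002, 0.716, 0.699, 0.001]
contact_force: [0.4, 0.2, 1.0]
gripper_width: 0.596
grasp_force: 0.0
```

Run:
```python
from m import *
from plan import plan
h=np.pi/2
d=-.023;a=h+d;J=(.414,.1355);G=(.606-.084*np.cos(d),-.177-.084*np.sin(d));print(G)
plan([(100,*J,.15,a),(100,*J,.10,a),(100,*J,.045,a),("w",0,5),(0,*J,.15,a),(0,*G,.15,a),(0,*G,.07,a),(0,*G,.055,a),(0,*G,.0455,a),("w",0,2),("w",100,4),(100,*G,.16,a),(100,.42,-.02,.25,a)],start=(.6055,-.1771,.1298,-.0237))
```

```text
(np.float64(0.5220222170205737), np.float64(-0.17506817033349462))
100 0.062 -0.04 -0.004 0 0 -0.105; 100 0.123 -0.08 -0.008 0 0 -0.21; 100 0.185 -0.119 -0.012 0 0 -0.314; 100 0.246 -0.159 -0.016 0 0 -0.419; 100 0.308 -0.199 -0.02 0 0 -0.524
100 0.072 0.016 -0.004 0 0 -0.105; 100 0.143 0.031 -0.008 0 0 -0.209; 100 0.215 0.047 -0.012 0 0 -0.314; 100 0.287 0.062 -0.016 0 0 -0.419; 100 0.358 0.077 -0.02 0 0 -0.524
100 0 0 0.1 0 0 0; 100 0 0 0.21 0 0 0; 0 0 0 0.21 0 0 0; 0 0 0 0.21 0 0 0; 0 0 0 0.21 0 0 0
0 0 0 0 0 0 0; 0 0 0 0 0 0 0; 0 0 0 -0.105 0 0 0; 0 0 0 -0.21 0 0 0; 0 -0.039 -0.102 -0.21 0 0 0
0 -0.038 -0.103 0 0 0 0; 0 -0.076 -0.206 0 0 0 0; 0 -0.114 -0.308 0 0 0 0; 0 -0.153 -0.411 0 0 0 0; 0 -0.191 -0.514 0 0 0 0
0 0 0 0.08 0 0 0; 0 0 0 0.16 0 0 0; 0 0 0 0.19 0 0 0; 0 0 0 0.209 0 0 0; 0 0 0 0.209 0 0 0
0 0 0 0 0 0 0; 100 0 0 0 0 0 0; 100 0 0 0 0 0 0; 100 0 0 0 0 0 0; 100 0 0 0 0 0 0
100 0 0 -0.115 0 0 0; 100 0 0 -0.229 0 0 0; 100 0.053 0.077 -0.274 0 0 0; 100 0.105 0.153 -0.319 0 0 0; 100 0.158 0.229 -0.364 0 0 0
100 0.053 0.077 -0.045 0 0 0; 100 0.053 0.077 -0.045 0 0 0; 100 0.053 0.077 -0.045 0 0 0; 100 0.053 0.077 -0.045 0 0 0; 100 0.053 0.077 -0.045 0 0 0
end [ 0.4199 -0.0199  0.2498] 1.5483
```

{"name": "jog_arm", "arguments": {"motion": "100 0.062 -0.04 -0.004 0 0 -0.105; 100 0.123 -0.08 -0.008 0 0 -0.21; 100 0.185 -0.119 -0.012 0 0 -0.314; 100 0.246 -0.159 -0.016 0 0 -0.419; 100 0.308 -0.199 -0.02 0 0 -0.524"}}

```text
time: 20.7
tool_pos: [0.5091, -0.0199, 0.14]
tool_rot: [0.001, 0.391, 0.92, 0.0]
contact_force: [0.3, -0.4, 0.3]
gripper_width: 0.998
grasp_force: 0.0
```

{"name": "jog_arm", "arguments": {"motion": "100 0.072 0.016 -0.004 0 0 -0.105; 100 0.143 0.031 -0.008 0 0 -0.209; 100 0.215 0.047 -0.012 0 0 -0.314; 100 0.287 0.062 -0.016 0 0 -0.419; 100 0.358 0.077 -0.02 0 0 -0.524"}}

```text
time: 21.32
tool_pos: [0.4134, 0.1362, 0.15]
tool_rot: [0.001, 0.009, 1.0, 0.0]
contact_force: [0.1, 0.0, -0.2]
gripper_width: 0.998
grasp_force: 0.0
```

Run:
```python
from m import *
f=grab_frame("top");W=world(f)
print("soap",rect(W,(.606,-.177),.05,.023,.05),"dish",rect(W,(.606,-.178),.075,.01,.0215))
print(state()["tool_pos"])
cv2.imwrite("pics/s2.png",cv2.resize(f["color"][130:230,200:350,::-1],(750,500),interpolation=2))
```

```text
soap {'n': 326, 'rect': (0.6032, -0.1767), 'mean': [0.6037, -0.1768, 0.0297], 'size': (68, 66), 'long_ang': np.float64(1.531), 'zmed': 0.0299} dish {'n': 205, 'rect': (0.6041, -0.177), 'mean': [0.6073, -0.1769, 0.0172], 'size': (96, 68), 'long_ang': np.float64(1.547), 'zmed': 0.0179}
[0.41160438 0.13881531 0.14997936]
```

View pics/s2.png

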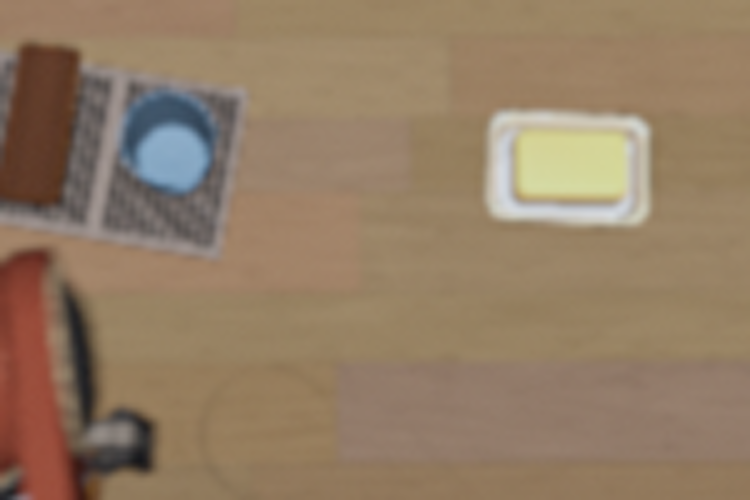

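The soap lies flat in the dish (570,165) with its top at 30 mm, and the cup stands on the right panel (168,140). Next is the jar.

{"name": "jog_arm", "arguments": {"motion": "100 0 0 0.1 0 0 0; 100 0 0 0.18 0 0 0; 100 0 0 0.21 0 0 0; 0 0 0 0.21 0 0 0; 0 0 0 0.21 0 0 0"}}

```text
time: 22.0
tool_pos: [0.4158, 0.1354, 0.0469]
tool_rot: [0.002, 0.012, 1.0, 0.0]
contact_force: [0.4, -0.7, -2.1]
gripper_width: 0.662
grasp_force: 64.0
```

{"name": "jog_arm", "arguments": {"motion": "0 0 0 0 0 0 0; 0 0 0 0 0 0 0; 0 0 0 -0.105 0 0 0; 0 0 0 -0.21 0 0 0; 0 -0.039 -0.102 -0.21 0 0 0"}}

```text
time: 22.62
tool_pos: [0.4351, 0.0856, 0.1549]
tool_rot: [0.005, 0.008, 1.0, 0.001]
contact_force: [1.1, -0.2, -3.5]
gripper_width: 0.663
grasp_force: 66.3
```

{"name": "jog_arm", "arguments": {"motion": "0 -0.038 -0.103 0 0 0 0; 0 -0.076 -0.206 0 0 0 0; 0 -0.114 -0.308 0 0 0 0; 0 -0.153 -0.411 0 0 0 0; 0 -0.191 -0.514 0 0 0 0"}}

```text
time: 23.25
tool_pos: [0.5217, -0.1769, 0.1488]
tool_rot: [-0.0, 0.012, 1.0, 0.0]
contact_force: [0.5, 0.7, -2.2]
gripper_width: 0.664
grasp_force: 66.3
```

{"name": "jog_arm", "arguments": {"motion": "0 0 0 0.08 0 0 0; 0 0 0 0.15 0 0 0; 0 0 0 0.18 0 0 0; 0 0 0 0.19 0 0 0; 0 0 0 0.19 0 0 0"}}

```text
time: 23.88
tool_pos: [0.5225, -0.1754, 0.0553]
tool_rot: [0.001, 0.011, 1.0, -0.0]
contact_force: [0.7, -0.4, -1.3]
gripper_width: 0.659
grasp_force: 66.3
```

{"name": "jog_arm", "arguments": {"motion": "0 0 0 0.01 0 0 0; 0 0 0 0.016 0 0 0; 0 0 0 0.019 0 0 0; 0 0 0 0.019 0 0 0; 100 0 0 0.019 0 0 0"}}

```text
time: 24.5
tool_pos: [0.5225, -0.1756, 0.0457]
tool_rot: [0.001, 0.011, 1.0, -0.0]
contact_force: [0.1, -0.2, -0.6]
gripper_width: 0.855
grasp_force: 0.0
```

{"name": "jog_arm", "arguments": {"motion": "100 0 0 0 0 0 0; 100 0 0 0 0 0 0; 100 0 0 -0.1 0 0 0; 100 0 0 -0.2 0 0 0; 100 0 0 -0.229 0 0 0"}}

```text
time: 25.12
tool_pos: [0.5239, -0.1763, 0.1638]
tool_rot: [0.003, 0.011, 1.0, -0.002]
contact_force: [0.1, -0.2, -0.3]
gripper_width: 0.998
grasp_force: 0.0
```

{"name": "jog_arm", "arguments": {"motion": "100 0.053 0.077 -0.045 0 0 0; 100 0.106 0.154 -0.09 0 0 0; 100 0.159 0.231 -0.135 0 0 0; 100 0.21 0.306 -0.18 0 0 0; 100 0.21 0.306 -0.18 0 0 0"}}

```text
time: 25.75
tool_pos: [0.4201, -0.0184, 0.2508]
tool_rot: [0.002, 0.01, 1.0, -0.0]
contact_force: [1.1, -0.1, -1.3]
gripper_width: 1.003
grasp_force: 0.0
```

Run:
```python
from m import *
f=grab_frame("top");W=world(f)
img=f["color"][:,:,::-1]
for n,c,r,a,b in [("jar",(.522,-.175),.05,.06,.1),("dish",(.606,-.178),.075,.01,.0215),("pin",(.371,.255),.055,.014,.05),("spool",(.37,-.26),.03,.015,.05),("purple",(.351,-.005),.05,.03,.07)]:
    try: print(n,rect(W,c,r,a,b))
    except Exception as e: print(n,"hidden")
print([(d["at"],d["p"]) for d in place_of("top","jar_mid")])
cv2.imwrite("pics/f1.png",cv2.resize(img[100:270,120:380],(780,510),interpolation=2))
grab_frame("side");print([(d["at"],d["p"]) for d in place_of("side","jar_mid")])
```

```text
jar {'n': 324, 'rect': (0.5213, -0.1758), 'mean': [0.5202, -0.1751, 0.0813], 'size': (57, 54), 'long_ang': np.float64(0.203), 'zmed': 0.0817}
dish {'n': 207, 'rect': (0.6041, -0.1767), 'mean': [0.6075, -0.1776, 0.017], 'size': (96, 68), 'long_ang': np.float64(1.536), 'zmed': 0.0178}
pin {'n': 363, 'rect': (0.3713, 0.253), 'mean': [0.371, 0.2522, 0.0277], 'size': (66, 46), 'long_ang': np.float64(-1.274), 'zmed': 0.0279}
spool {'n': 71, 'rect': (0.3693, -0.2585), 'mean': [0.3694, -0.2578, 0.0348], 'size': (24, 23), 'long_ang': np.float64(1.537), 'zmed': 0.0361}
purple {'n': 101, 'rect': (0.3516, -0.0035), 'mean': [0.3547, -0.0042, 0.0463], 'size': (54, 54), 'long_ang': np.float64(1.568), 'zmed': 0.0505}
[([0.5243, -0.1702, 0.045], 0.9)]
[([0.5226, -0.1769, 0.0392], 0.77)]
```

View pics/f1.png

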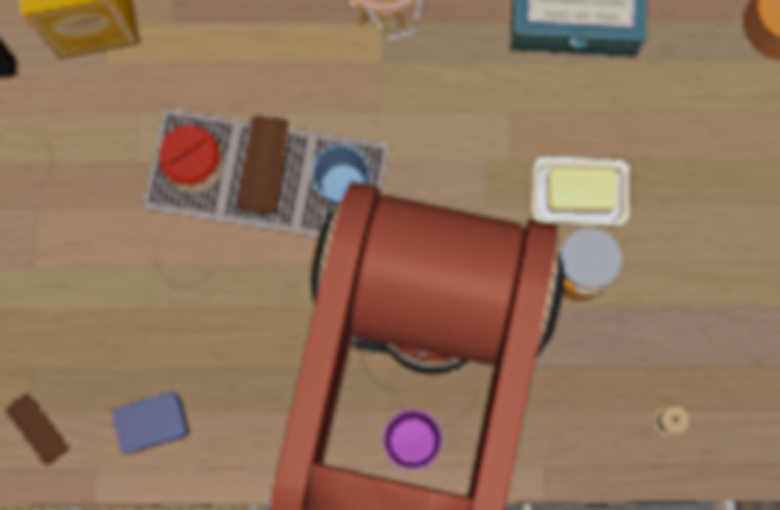

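The final view shows everything in place: timer (190,160), brush (263,165), cup (342,172), soap in the dish (582,190) and jar in front (590,260). The bystanders have not moved, and the arm touches nothing.

```bash
python3 -c "
from plant import *
print(job_done())"
```

```text
the job is handed in; nothing more can be done
None
```

The job is handed in at about 26 s: brush, timer and cup are on their panels, the soap is flat in the dish with the jar about 2 cm in front of it, and the pin box and spool are where they were; the one rough moment was a 68 N wrist force as the timer touched down, under the 120 N limit.

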